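# Cover the powder pot, bring it to the front of the jar carousel and hold the carousel

## Robot

A 7-joint arm with a two-finger parallel gripper is mounted at the origin on the work surface. World frame = base frame: x ahead of the robot, y to its left, z up, the work surface at z = 0. Lengths are in m, angles in rad, forces in N, time in s.
With the tool pointing down it reaches from about 0.425 to 0.925 m from the base axis. Payload 6.8 kg.
Tool frame: the origin (TCP) lies between the finger pads; the fingertips stand 25 mm ahead of it and the grasp point (between the pads) lies 6 mm ahead of it; z points along the fingers, y is the line along which they close (so a half turn about z gives the same grasp; the last joint's range is limited). The gripper opens to 85 mm and grips with 20 to 120 N. Pads are 22 mm wide; open, the fingers measure 114 mm over their backs; the gripper's body (76 mm by 85 mm) begins 54 mm behind the grasp point. The pads swing forward as they close: fully open they stand 13 mm farther back than shut.
Start: joints at [1.058, 0.477, 0.022, 1.555, -0.011, 1.109, -0.083], TCP at [0.266, -0.62, 0.256] pointing down, gripper open.
Joint ranges: [-2.96, 2.96], [-0.34, 2.1], [-1.41, 1.46], [0.24, 2.44], [-1.37, 4.51], [0.17, 1.92], [-2.96, 2.96]. Speed limits (rad/s): [2.39, 2.39, 3.14, 3.14, 3.14, 3.14, 3.14].

## Interface

Orientations are given as a rotation vector (axis times angle).
In Python, from cell import arm, claw, sensors, optics, close_job gives the robot as it stands. The module is installed in compiled form; this text tells all that it offers. Calls block until the motion is done:
- arm.move_ptp(position, orientation): joint-space move of the TCP to a pose.
- arm.move_linear(position, max_speed=0.15, frame=None): straight line of the TCP; frame=None keeps the orientation; max_speed is the mean speed in m/s.
- arm.movej(angles): joint-space move.
- claw.grip(opening, grasp_force=None): finger opening in m; grasp_force is the grip in N (None keeps the last); returns when the fingers have stopped.
- arm.sleep(seconds).
- arm.inverse_kinematics(position, orientation): joint angles nearest the present ones, or None.
- sensors.get_state(): the state.
- optics.snapshot(name): name is "scene" or "top"; returns the picture (420x560x3 uint8, blue, green, red); there is no depth.
- optics.calibration(name): a dict with "fov_y" (degrees; the focal length in pixels is half the picture's height over the tangent of half this angle, whatever the lens; pixels are square), "cx", "cy" (the principal point, pixels), "R" (3x3) and "t" (3): a world point X has camera coordinates R X + t. Camera axes: x right, y down, z forward; pixel columns grow to the right and rows downward; lengths in m; the calibration is good to about 2 mm. A picture is of the moment at which its call begins. calibration takes no time and is no camera call.
A pose or a line that the arm cannot do raises arm.IKError and nothing moves.
- close_job(): hands the job in; it is judged then, once.
Trained networks look in the newest picture that a camera, given by its name, has taken for a name from the list of things; names that differ only in an ending like _2 or _b are one class to them, and where a whole thing is asked for, a point or a joint stands for the part that bears it (a point fixed in the world has none). Each returns a list of dicts, best first, with "score" (0 to 1); they miss things now and then, are a little off and sometimes report something else, mostly with a low value. They report only what shows in the picture. A call takes as long as a camera call. They do not tell look-alikes from the thing itself.
- optics.boxes_of(camera, target): "location" ([x, y, z] in m, in world coordinates, good to about 4 mm: the middle of the surface that is visible of it).
- optics.masks_of(camera, target): "region" (420x560 bool, what is visible of it).
- optics.place_of(camera, target): "location" ([x, y, z] in m, in world coordinates, good to about 4 mm: a listed point, or the origin of a listed thing).
The state is a dict: "time": time; "joints": joint angles; "qvel": joint speeds; "joint_torque": joint torques, N m; "ee_pos": TCP position; "eef_rot": TCP orientation; "force": force on the tool from outside, world axes, zero at the start; "ft_torque": the same for the moment, N m; "finger_gap": finger opening in m; "grasp_force": force on a finger pad.
Only numpy, scipy, OpenCV 4.12 (cv2) and the standard library are available. Lean on these libraries where they do the work, as an engineer would, in place of code of your own. Each camera call takes 0.05 s, during which the arm holds its last target. There are 200 camera calls.

## Task

One pot in the jar carousel stands open: first, before turning the carousel, put its loose lid on gently (do not drop it), so that it sits fully down and level. Then turn the carousel until that pot stands squarely at the front, over the middle of the base's ledge, and finish while gripping its centre knob, holding the turntable still there so that the pot can be lifted out. The lid stays on, the other jars stay upright in their places, and the other things on the bench are left alone.

Things in the scene. Friction and masses are not known exactly. Their poses are not given: they have to be found in the camera images.
- carousel_base: fixed dark steel base of the jar carousel, screwed to the bench: a round plate (diameter 232, 12 high) under the turntable. Origin on the bench at the turning axis, z up. Its front is its own -x side, marked by a flat ledge 62 wide and 12 high that juts out there, from 128 (edge of the turntable) to 172 mm from the axis; the front points more or less towards the robot (yaw within about 0.35 rad).
- turntable (a joint): how far the turntable has been turned since the start (rad; 0 at the start, wherever its pots stand), growing anticlockwise seen from above; it turns freely without stops, with light friction (about 0.04 N m), and stays where it is left. Disc, post, knob and pots turn together.
- turntable_top (a point): centre of the turntable's upper face, on the axis, 26 mm above the bench. Aluminium disc of diameter 256 with five round collars (inner diameter 62, 10 high) spaced evenly, 72 degrees apart, their centres 85 mm from the axis; in each a pot or jar stands loosely, with about 3 mm of play, its foot on the disc.
- knob_grip (a point): middle of the round black grip knob on top of the carousel's centre post, on the turning axis, 138 mm above the bench. The knob is fixed to the turntable, diameter 38, 28 high (124 to 152 mm above the bench), on a post of diameter 18. The next highest thing, the seated lid, reaches 109 mm.
- centre_knob: the same black knob; origin at the centre of its underside, on the axis, 124 mm above the bench; it turns with the turntable.
- pot: the one open pot, in one of the collars: white porcelain, outer diameter 56, 55 high, wall 3.5 (mouth about 48 wide), about 0.13 kg. Origin at the centre of its foot, z up its axis. The other four places hold closed jars.
- pot_rim (a point): centre of the open pot's mouth, level with the rim, 55 mm above its foot (81 mm above the bench).
- lid: the pot's loose lift-off lid, white porcelain, lying upright on the bench beside the carousel, 45 g. Origin at the centre of the underside, z up. From the bottom up: a round plug of diameter 41, tapered at the foot, 7 deep, that goes into the pot's mouth; a flange of diameter 59 (7 to 13 mm above the origin) whose underside rests on the rim; a straight round grip knob of diameter 18 (13 to 35 mm above the origin).
- lid_seat (a point): centre of the underside of the lid's flange, 7 mm above the lid's origin; it meets point pot_rim when the lid is seated.
- jar1: closed white screw-top jar in one of the collars, diameter 56, 64 high with its flat cream cap; origin at the centre of its foot. To be left in its collar.
- jar2: closed white screw-top jar in one of the collars, diameter 56, 64 high with its flat cream cap; origin at the centre of its foot. To be left in its collar.
- jar3: closed white screw-top jar in one of the collars, diameter 56, 64 high with its flat cream cap; origin at the centre of its foot. To be left in its collar.
- jar4: closed white screw-top jar in one of the collars, diameter 56, 64 high with its flat cream cap; origin at the centre of its foot. To be left in its collar.
- oil_bottle: bystander: small clear squeeze bottle with a pointed red cap, diameter 44, 125 high, origin at the centre of its foot.
- mug: bystander: white mug, diameter 76, 75 high, handle at its own +y; origin at the centre of its foot.
- tang: bystander: polisher's tang, a blue arm about 190 long and 100 wide, 66 high, standing on two ball feet and a pin; origin on the bench under its middle, its head towards its own +x.
Mind the look-alikes: they are no part of the job. What is shaped like the lid but brown or red is not meant.

How it is judged:
By the outcome, as a careful person would: the job done as asked, in the order asked, and still so for the second after the job is handed in, while the arm keeps its last pose, push and grip.
It also fails if it takes over 54 s, if anything falls off the work surface, if the arm or the gripper's body presses on something with over 40 N, if the wrist force passes 120 N, or if a joint passes its speed limit or range.

## Working session

There is one attempt and no reset: what is moved stays moved. The work goes in short steps, each a Python script; the robot and the scene stay as the last script left them, time stands still between calls to the robot, and variables do not carry over. Pictures are saved under pics/ and viewed, at most 10 in all, crops included, and the job is handed in when it is done.

```bash
mkdir -p pics; ls; python3 - <<'E'
from cell import arm, claw, sensors, optics
import cv2, numpy as np
for c in ("scene","top"):
    im=optics.snapshot(c); cv2.imwrite(f"pics/{c}0.png",im)
    k=optics.calibration(c); print(c,k["fov_y"],k["cx"],k["cy"],np.round(k["R"],3).tolist(),np.round(k["t"],3).tolist())
    for n in ("lid","pot_rim","knob_grip","carousel_base","oil_bottle","mug","tang","pot","jar1"):
        print(c,n,[(round(d["score"],2),np.round(d["location"],3).tolist()) for d in optics.place_of(c,n)])
s=sensors.get_state(); print(s["time"],s["eef_rot"],s["force"])
E
```

```text
pics
scene 47.86356403398512 278.0062515688221 205.47577937881675 [[0.369, 0.929, 0.015], [0.741, -0.284, -0.608], [-0.561, 0.236, -0.793]] [-0.251, -0.371, 1.628]
scene lid [(0.76, [0.61, -0.224, -0.003]), (0.57, [0.508, -0.264, 0.004])]
scene pot_rim [(0.79, [0.44, -0.012, 0.084])]
scene knob_grip [(0.78, [0.513, 0.025, 0.14]), (0.39, [0.693, -0.267, -0.002])]
scene carousel_base []
scene oil_bottle [(0.79, [0.692, -0.264, -0.001])]
scene mug [(0.57, [0.633, 0.338, 0.0])]
scene tang [(0.81, [0.793, 0.109, 0.003])]
scene pot [(0.89, [0.438, -0.015, 0.028])]
scene jar1 [(0.97, [0.52, -0.06, 0.027]), (0.94, [0.598, 0.013, 0.029]), (0.85, [0.552, 0.103, 0.024]), (0.63, [0.447, 0.091, 0.027]), (0.54, [0.516, 0.024, 0.138])]
top 49.61605583863393 276.89743373593353 207.58714016269346 [[0.02, -1.0, 0.014], [-0.983, -0.022, -0.182], [0.183, -0.01, -0.983]] [0.015, 0.625, 0.989]
top lid [(0.82, [0.608, -0.235, -0.002]), (0.72, [0.512, -0.263, 0.002]), (0.69, [0.509, 0.032, 0.028]), (0.68, [0.401, -0.291, 0.0])]
top pot_rim [(0.64, [0.438, -0.012, 0.088]), (0.17, [0.45, 0.09, 0.026])]
top knob_grip []
top carousel_base [(0.37, [0.447, 0.089, 0.027]), (0.19, [0.515, 0.028, 0.127])]
top oil_bottle [(0.65, [0.689, -0.263, 0.002])]
top mug [(0.78, [0.633, 0.339, -0.003])]
top tang [(0.62, [0.788, 0.113, -0.002])]
top pot [(0.75, [0.436, -0.011, 0.027])]
top jar1 [(0.96, [0.452, 0.09, 0.029]), (0.79, [0.519, -0.057, 0.024]), (0.76, [0.596, 0.011, 0.031]), (0.75, [0.552, 0.103, 0.028])]
1.0 [-3.07746698e+00 -6.31496837e-01 -7.95399197e-07] [ 0.46899884 -0.14960601  0.13142525]
```

View pics/scene0.png

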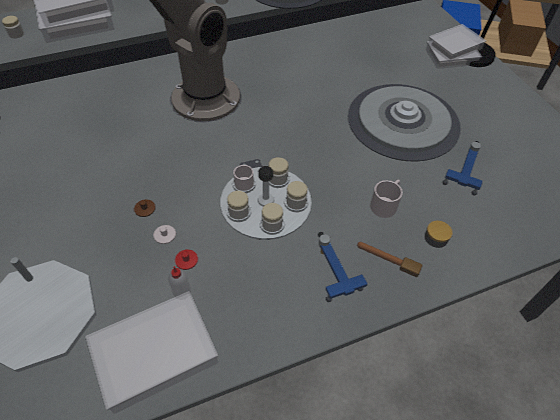

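View pics/top0.png

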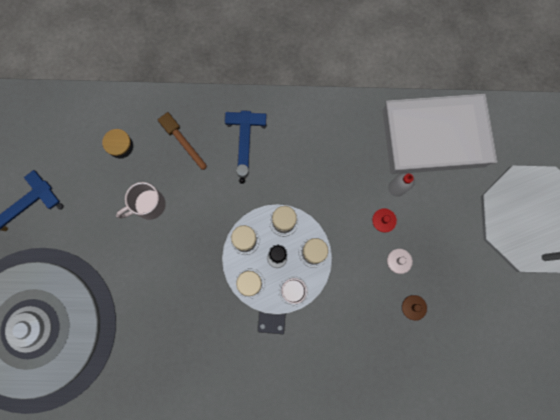

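The white lid is the one meant: scene (164,233), top (400,261). The brown (scene 145,208; top 414,308) and red (scene 187,259; top 384,220) ones are look-alikes. The open pot is at top (293,291), and the ledge at top (272,323). One enlarged crop will confirm this.

```bash
cat > h.py <<'E'
from cell import arm, claw, sensors, optics, close_job
import cv2, numpy as np
from scipy.spatial.transform import Rotation as Ro
def cam(c):
    k=optics.calibration(c); f=210/np.tan(np.radians(k["fov_y"])/2)
    return f,k["cx"],k["cy"],np.array(k["R"]),np.array(k["t"])
def proj(c,X):
    f,cx,cy,R,t=cam(c); q=np.atleast_2d(X)@R.T+t
    return np.c_[cx+f*q[:,0]/q[:,2],cy+f*q[:,1]/q[:,2]]
def back(c,uv,z):
    f,cx,cy,R,t=cam(c); uv=np.atleast_2d(uv)
    d=np.c_[(uv[:,0]-cx)/f,(uv[:,1]-cy)/f,np.ones(len(uv))]@R; o=-R.T@t
    return o+d*((z-o[2])/d[:,2])[:,None]
def down(yaw):  # tool z down, closing axis (tool y) at angle yaw in world xy
    y=np.array([np.cos(yaw),np.sin(yaw),0]); z=np.array([0,0,-1.]); return Ro.from_matrix(np.c_[np.cross(y,z),y,z]).as_rotvec()
def st(*ks):
    s=sensors.get_state()
    for k in ("time",)+ks: print(k,np.round(s[k],4).tolist())
    return s
E
python3 - <<'E'
from h import *
im=cv2.imread("pics/top0.png")
a=cv2.resize(im[195:345,215:340],None,fx=3.9,fy=3.9,interpolation=cv2.INTER_CUBIC)
b=cv2.resize(im[195:345,365:440],None,fx=3.9,fy=3.9,interpolation=cv2.INTER_CUBIC)
cv2.imwrite("pics/crop0.png",cv2.convertScaleAbs(np.hstack([a,b]),alpha=1.4))
for c in("scene","top"):
    for n in("lid","pot_rim","carousel_base","turntable","centre_knob"):
        for d in optics.masks_of(c,n):
            m=d["region"]; ys,xs=np.nonzero(m); print(c,n,round(d["score"],2),m.sum(),xs.min(),xs.max(),ys.min(),ys.max(),xs.mean().round(1),ys.mean().round(1))
g=cv2.cvtColor(im,cv2.COLOR_BGR2GRAY)
m=np.zeros_like(g); m[314:340,250:295]=(g[314:340,250:295]<55)*255
n,l,s,ce=cv2.connectedComponentsWithStats(m); print(s[:4],ce[:4]); print(g[318:338:2,252:292:3])
E
```

```text
scene lid 0.88 367 175 197 250 270 186.5 259.5
scene lid 0.68 361 154 175 224 243 164.7 233.7
scene lid 0.59 275 134 155 200 216 144.6 207.8
scene pot_rim 0.69 444 234 253 165 190 243.8 177.2
scene carousel_base 0.41 125 241 261 159 167 252.6 163.1
scene turntable 0.55 3048 221 311 166 239 265.7 205.9
scene turntable 0.2 214 259 274 166 182 266.5 173.7
top lid 0.85 495 387 411 249 273 398.9 260.8
top lid 0.72 540 401 426 294 319 413.8 307.0
top lid 0.64 421 372 394 209 231 383.3 220.2
top lid 0.46 1215 117 164 182 219 143.0 201.3
top pot_rim 0.74 535 386 412 249 274 398.9 261.4
top pot_rim 0.71 536 281 305 278 304 293.3 290.8
top carousel_base 0.96 540 257 284 311 333 270.5 322.8
top turntable 0.83 6970 222 332 204 314 276.2 260.2
top centre_knob 0.59 281 268 286 244 262 277.2 253.2
top centre_knob 0.42 550 231 256 225 251 243.5 238.2
top centre_knob 0.28 6649 222 331 204 313 276.3 260.3
[[     0      0    560    420 235200]] [[279.5 209.5]]
[[100 100  81  64  64  65  64  66  63  63  63  82 102 101]
 [ 98 100  78  64  64  64  64  64  63  64  64  84 100 100]
 [ 99  99  71  62  64  64  64  64  63  64  64  85 102 100]
 [ 99 101  70  92  80  64  63  65  63  63  63  83 102 100]
 [100 102  65 133 110  63  65  64  62 118  75  87 101 102]
 [ 98 102  64 102  90  62  65  64  66 138  90  91 102 101]
 [ 99 101  64  64  65  63  64  64  62  92  65  91 101 102]
 [100 100  86  70  72  64  63  61  61  60  60 100 102 101]
 [101  99 100 101 103  99  97  95  95  88  77 100 100  99]
 [101 100 100 102 100 101 103 103 101 103 104 100 101 102]]
```

View pics/crop0.png

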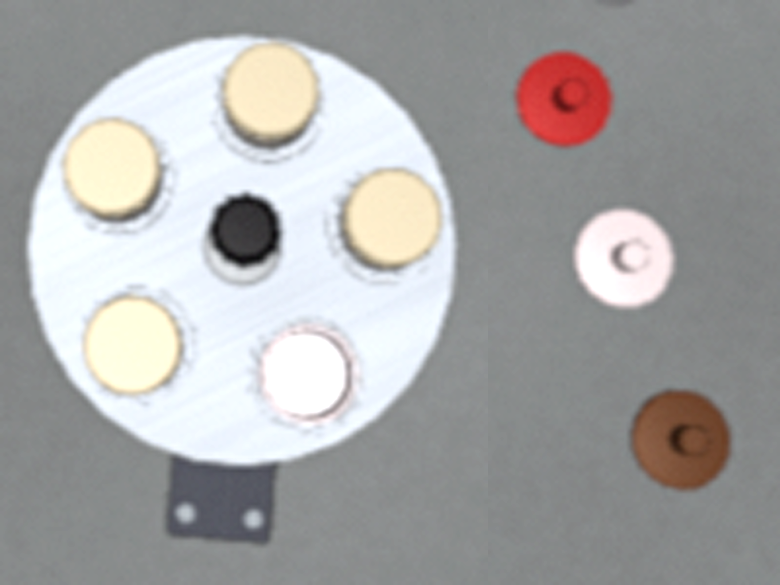

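```bash
cat >> h.py <<'E'
from scipy.optimize import least_squares
def circ(c,mask,z,r=None):
    cs,_=cv2.findContours(mask.astype(np.uint8),cv2.RETR_EXTERNAL,cv2.CHAIN_APPROX_NONE)
    p=cv2.convexHull(max(cs,key=cv2.contourArea))[:,0].astype(float)
    P=back(c,p,z)[:,:2]
    f=lambda q:np.hypot(*(P-q[:2]).T)-q[2]
    s=least_squares(f,[*P.mean(0),.03],loss="soft_l1",f_scale=.001); return np.round(s.x,4),np.round(np.std(f(s.x)),4)
def ledge(axis,im,c="top"):
    """yaw of the ledge's direction seen from the axis, from dark-pixel rectangle"""
    g=cv2.cvtColor(im,cv2.COLOR_BGR2GRAY)
    u,v=proj(c,[axis[0]-.15,axis[1],.012])[0].astype(int)
    m=np.zeros_like(g); m[v-15:v+25,u-35:u+35]=(g[v-15:v+25,u-35:u+35]<78)*255
    m=cv2.morphologyEx(m,cv2.MORPH_CLOSE,np.ones((7,7)))
    n,l,s,_=cv2.connectedComponentsWithStats(m); k=1+np.argmax(s[1:,4])
    ys,xs=np.nonzero(l==k); P=back(c,np.c_[xs,ys],.012)[:,:2]-axis[:2]
    return P,s[k]
E
python3 - <<'E'
from h import *
for c in("scene","top"):
    im=optics.snapshot(c); g=cv2.cvtColor(im,cv2.COLOR_BGR2GRAY)
    for n,z in(("lid",.013),("turntable",.025),("centre_knob",.152),("pot_rim",.081)):
        for d in optics.masks_of(c,n):
            print(c,n,round(d["score"],2),circ(c,d["region"],z))
im=cv2.imread("pics/top0.png")
# lid from threshold
g=cv2.cvtColor(im,cv2.COLOR_BGR2GRAY); m=np.zeros_like(g); m[245:278,383:416]=g[245:278,383:416]>125; print("lid thr",circ("top",m,.013))
m=np.zeros_like(g); m[195:320,215:340]=g[195:320,215:340]>128; print("disc thr",circ("top",m,.025))
ax=np.array([.511,.027])
P,s=ledge(ax,im); print(s,P.mean(0)); 
r=np.hypot(*P.T); 
# model fit: mid-line by rows of constant radius
for lo in(.132,.14,.148,.156):
    Q=P[(P[:,0]<-lo)&(P[:,0]>-lo-.008)]; print(lo,Q[:,1].min().round(4),Q[:,1].max().round(4))
rect=cv2.minAreaRect(P[P[:,0]<-.133].astype(np.float32)); print(rect, P[:,0].min())
E
```

```text
scene lid 0.84 (array([ 0.514 , -0.2608,  0.0292]), np.float64(0.0009))
scene lid 0.83 (array([ 0.4081, -0.2933,  0.0292]), np.float64(0.001))
scene lid 0.74 (array([ 0.6115, -0.228 ,  0.0277]), np.float64(0.0006))
scene turntable 0.87 (array([0.5141, 0.029 , 0.1277]), np.float64(0.0019))
scene turntable 0.38 (array([0.6235, 0.3461, 0.0611]), np.float64(0.0111))
scene centre_knob 0.51 (array([0.5235, 0.0255, 0.0248]), np.float64(0.0019))
scene pot_rim 0.88 (array([ 0.4577, -0.0127,  0.0419]), np.float64(0.0042))
top lid 0.94 (array([ 0.4054, -0.2946,  0.0302]), np.float64(0.0009))
top lid 0.79 (array([ 0.5117, -0.2627,  0.0276]), np.float64(0.0006))
top lid 0.68 (array([ 0.6091, -0.2286,  0.0287]), np.float64(0.0005))
top turntable 0.85 (array([0.5125, 0.0269, 0.1272]), np.float64(0.001))
top centre_knob 0.5 (array([0.5116, 0.0278, 0.0184]), np.float64(0.0003))
top pot_rim 0.56 (array([ 0.4377, -0.0107,  0.0272]), np.float64(0.0004))
lid thr (array([ 0.5116, -0.2639,  0.0296]), np.float64(0.0003))
disc thr (array([0.5125, 0.026 , 0.1275]), np.float64(0.0003))
[258 312  28  23 515] [-0.14843673  0.00855859]
0.132 -0.023 0.0369
0.14 -0.0209 0.0389
0.148 -0.021 0.0388
0.156 -0.0212 0.0385
((-0.1509924829006195, 0.008718239143490791), (0.06115550920367241, 0.038308627903461456), 86.43766784667969) -0.1717698437700359
```

The crop confirms it: the white lid at crop (624,258), between the red (564,98) and brown (681,440) look-alikes. The open pot is at crop (306,375), and the ledge below at crop (220,500) points about 0.06 rad off -x. So the turn needed is about -0.53 rad. I'll go to the lid now and squeeze it in two perpendicular directions to centre it.

```bash
python3 - <<'E'
from h import *
L=np.array([.5122,-.2630]); 
s=sensors.get_state(); print("yaw now",Ro.from_rotvec(s["eef_rot"]).as_matrix()[:,1].round(3))
for y in (.47,.47+np.pi,2.04,2.04-np.pi):
    for p in ((*L,.04),(.438,-.011,.11),(.5122,.027,.148)):
        q=arm.inverse_kinematics(p,down(y)); print(y,p,None if q is None else np.round(q,2))
E
```

```text
yaw now [ 0.394 -0.919  0.   ]
0.47 (np.float64(0.5122), np.float64(-0.263), 0.04) [ 0.66  0.63 -0.38  1.92  0.37  0.66  0.52]
0.47 (0.438, -0.011, 0.11) [ 0.41  0.38 -0.61  2.2   0.35  0.66  0.02]
0.47 (0.5122, 0.027, 0.148) [ 0.34  0.42 -0.63  2.01  0.34  0.82 -0.01]
3.611592653589793 (np.float64(0.5122), np.float64(-0.263), 0.04) [ 0.21  0.61  0.2   1.95 -0.21  0.59 -2.12]
3.611592653589793 (0.438, -0.011, 0.11) [-0.03  0.32 -0.11  2.22  0.06  0.6  -2.85]
3.611592653589793 (0.5122, 0.027, 0.148) [-0.06  0.36 -0.13  2.03  0.07  0.76 -2.91]
2.04 (np.float64(0.5122), np.float64(-0.263), 0.04) [ 1.19  0.99 -1.2   1.89  1.07  1.09  1.58]
2.04 (0.438, -0.011, 0.11) [ 0.84  0.61 -1.18  2.17  0.76  0.87  1.22]
2.04 (0.5122, 0.027, 0.148) [ 0.72  0.65 -1.18  1.98  0.72  1.01  1.23]
-1.101592653589793 (np.float64(0.5122), np.float64(-0.263), 0.04) [ 0.45  0.61 -0.11  1.94  0.11  0.61 -0.83]
-1.101592653589793 (0.438, -0.011, 0.11) [ 0.23  0.34 -0.4   2.21  0.22  0.63 -1.44]
-1.101592653589793 (0.5122, 0.027, 0.148) [ 0.18  0.39 -0.43  2.02  0.22  0.79 -1.48]
```

```bash
python3 - <<'E'
from h import *
L=np.array([.5122,-.2630])
claw.grip(.05)
arm.move_ptp((*L,.12),down(.47)); st("ee_pos")
arm.move_linear((*L,.045),max_speed=.12); st("force","ee_pos")
claw.grip(.010,20); st("finger_gap","grasp_force","force")
claw.grip(.035); st("finger_gap")
q=sensors.get_state()["joints"].copy(); 
arm.move_linear((*L,.06),max_speed=.12)
q=np.array(sensors.get_state()["joints"]); q[6]-=np.pi/2
arm.movej(q); s=st("ee_pos"); print(Ro.from_rotvec(s["eef_rot"]).as_matrix()[:,1].round(3))
arm.move_linear((*L,.045),max_speed=.12); st("force")
claw.grip(.010,25); st("finger_gap","grasp_force","force","ee_pos")
E
```

```text
time 4.1083
ee_pos [0.5118, -0.2649, 0.1202]
time 4.8833
force [-0.4094, -0.142, -0.2522]
ee_pos [0.5127, -0.2632, 0.0455]
time 5.275
finger_gap 0.0169
grasp_force 19.9065
force [-1.0818, 0.8973, 5.9781]
time 5.5917
finger_gap 0.0348
time 7.2667
ee_pos [0.5128, -0.2632, 0.0605]
[ 0.454 -0.891  0.001]
time 7.55
force [0.2325, -0.0923, 0.5107]
time 7.8417
finger_gap 0.0166
grasp_force 24.3798
force [0.1988, 0.9431, -1.381]
ee_pos [0.5124, -0.2631, 0.0454]
```

```bash
python3 - <<'E'
from h import *
P=np.array([.4385,-.0108])
arm.move_linear((.5124,-.2631,.20),max_speed=.15); st("finger_gap","grasp_force")
arm.move_linear((*P,.20),max_speed=.2)
s=sensors.get_state()
arm.move_linear((*P,.145),max_speed=.12); s=st("ee_pos","force","finger_gap")
im=optics.snapshot("scene"); a=cv2.resize(im[110:230,180:330],None,fx=5,fy=5,interpolation=cv2.INTER_CUBIC)
T=s["ee_pos"]; R=Ro.from_rotvec(s["eef_rot"]).as_matrix()
def ring(c,r):
    t=np.linspace(0,2*np.pi,60); return np.asarray(c)+np.c_[r*np.cos(t),r*np.sin(t),0*t]
o=np.array(T)+R@np.array([0,0,.0454])
for c,r,col in((o+[0,0,.013],.0295,(0,255,0)),(o+[0,0,.007],.0295,(0,255,255)),((*P,.081),.028,(0,0,255)),):
    cv2.polylines(a,[((proj("scene",ring(c,r))-[180,110]+.5)*5).astype(np.int32)],True,col,1)
cv2.imwrite("pics/hold.png",a); print(R.round(3).tolist())
E
```

```text
time 9.025
finger_gap 0.0165
grasp_force 24.3983
time 11.1
ee_pos [0.4388, -0.0109, 0.1452]
force [-0.5278, 0.3587, 0.3752]
finger_gap 0.0168
[[0.892, 0.453, 0.002], [0.453, -0.892, -0.001], [0.001, 0.001, -1.0]]
```

View pics/hold.png

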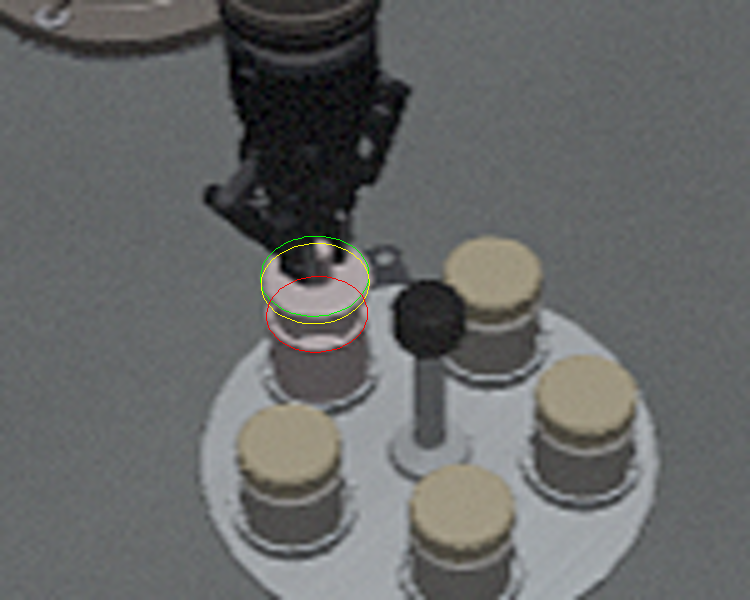

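The picture shows the lid hanging level at (315,280), right above the pot rim at (318,314), matching the drawn rings. I'll lower it with force checks.

```bash
python3 - <<'E'
from h import *
P=np.array([.4385,-.0108])
f0=np.array(sensors.get_state()["force"])
z=.1305; arm.move_linear((*P,z),max_speed=.05)
while z>.1175:
    s=sensors.get_state(); f=np.array(s["force"])-f0
    print(round(s["ee_pos"][2],4),f.round(2),round(s["time"],2))
    if abs(f[2])>3: break
    z-=.0015; arm.move_linear((*P,z),max_speed=.03)
s=st("ee_pos","ft_torque","finger_gap")
E
```

```text
0.1302 [-1.33 -0.92 -1.05] 11.59
0.129 [-1.43 -0.49 -0.98] 11.84
0.1274 [-0.97  0.56 -1.28] 12.09
0.1259 [-0.96 -0.66 -1.53] 12.34
0.1244 [-1.62 -0.19 -0.45] 12.59
0.1229 [-1.65 -0.22 -1.99] 12.84
0.1214 [-1.25 -0.61 -1.16] 13.09
0.1199 [-1.63 -0.19 -1.08] 13.34
0.1191 [-3.45 -1.13  7.45] 13.59
time 13.5917
ee_pos [0.4389, -0.0109, 0.1191]
ft_torque [-0.1593, 0.3924, 0.0471]
finger_gap 0.0166
```

Contact came at TCP z 0.119, and the expected seated height was 0.1194. I'll release, move aside and check.

```bash
python3 - <<'E'
from h import *
P=np.array([.4388,-.0109])
arm.move_linear((*P,.1196),max_speed=.02)
claw.grip(.032); st("finger_gap","force")
arm.move_linear((*P,.20),max_speed=.12)
arm.move_linear((.46,-.20,.22),max_speed=.25); st()
a=optics.snapshot("scene"); b=optics.snapshot("top"); cv2.imwrite("pics/top1.png",b)
def ring(c,r):
    t=np.linspace(0,2*np.pi,60); return np.asarray(c)+np.c_[r*np.cos(t),r*np.sin(t),0*t]
A=cv2.resize(a[120:220,210:310],None,fx=4,fy=4,interpolation=cv2.INTER_CUBIC)
B=cv2.resize(b[235:335,240:340],None,fx=4,fy=4,interpolation=cv2.INTER_CUBIC)
for c in("scene","top"):
    print(c,[(round(d["score"],2),np.round(d["location"],3).tolist()) for n in("lid","pot") for d in optics.place_of(c,n)])
for im,c,o in((A,"scene",(210,120)),(B,"top",(240,235))):
    cv2.polylines(im,[((proj(c,ring((*P,.087),.0295))-o+.5)*4).astype(np.int32)],True,(0,255,0),1)
cv2.imwrite("pics/seat.png",np.hstack([A,B]))
E
```

```text
time 14.1417
finger_gap 0.0319
force [-0.2763, 0.2168, -0.0132]
time 15.875
scene [(0.8, [0.436, -0.015, 0.077]), (0.7, [0.605, -0.226, -0.002]), (0.54, [0.403, -0.298, 0.003]), (0.47, [0.452, 0.09, 0.027]), (0.26, [0.792, 0.108, -0.0]), (0.76, [0.441, -0.016, 0.024]), (0.7, [0.439, -0.013, 0.081])]
top [(0.59, [0.61, -0.233, -0.002]), (0.58, [0.401, -0.29, 0.002]), (0.57, [0.439, -0.012, 0.073]), (0.42, [0.434, -0.008, 0.026])]
```

View pics/seat.png

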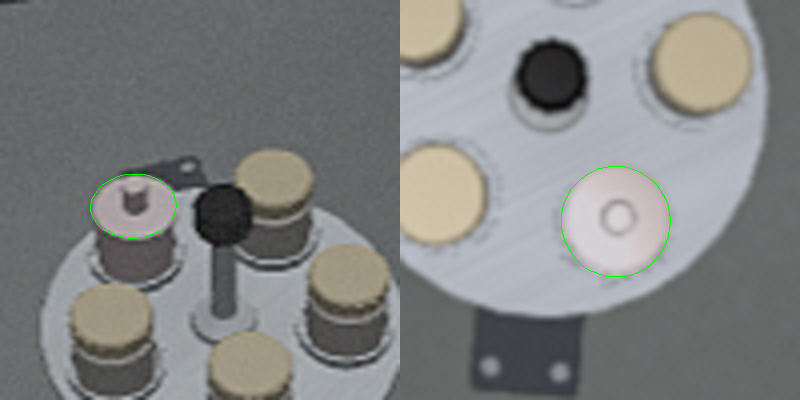

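The lid sits fully down and level at crop (133,205) in the scene view and (617,220) in the top view, matching the ring drawn at z 0.087. Next I'll grip the knob and turn.

```bash
python3 - <<'E'
from h import *
A=np.array([.5130,.0270])
arm.move_linear((*A,.22),max_speed=.2); claw.grip(.065)
arm.move_linear((*A,.147),max_speed=.12); st("force","ee_pos")
claw.grip(.03,20); s=st("force","ee_pos","finger_gap","grasp_force")
q=np.array(s["joints"]); print(q.round(3))
for k in range(1,3):
    q[6]-=.06; arm.movej(q); st("force","ft_torque")
E
```

```text
time 18.6667
force [-0.5274, 0.0874, 0.6722]
ee_pos [0.5134, 0.0272, 0.1474]
time 19.0167
force [-3.4221, 2.4533, 4.7613]
ee_pos [0.5131, 0.0282, 0.148]
finger_gap 0.0372
grasp_force 19.955
[ 0.291  0.41  -0.57   2.008  0.304  0.804 -1.555]
time 19.2667
force [-0.3416, -0.1604, -2.6365]
ft_torque [0.0721, 0.0186, -0.0514]
time 19.5167
force [0.1522, -1.5512, -1.3832]
ft_torque [-0.1715, 0.0987, -0.0416]
```

```bash
python3 - <<'E'
from h import *
q=np.array(sensors.get_state()["joints"])
for k in range(7):
    q[6]-=.055; arm.movej(q)
s=st("force","ft_torque","joints","ee_pos"); 
a=optics.snapshot("scene"); b=optics.snapshot("top"); cv2.imwrite("pics/scene2.png",a)
for c in("scene","top"):
    for n in("lid","pot","jar1"): print(c,n,[(round(d["score"],2),np.round(d["location"],3).tolist()) for d in optics.place_of(c,n)])
    for d in optics.masks_of(c,"lid"): print(c,circ(c,d["region"],.087),d["region"].sum())
A=cv2.resize(a[120:245,200:320],None,fx=3.3,fy=3.3,interpolation=cv2.INTER_CUBIC)
B=cv2.resize(b[215:340,220:340],None,fx=3.3,fy=3.3,interpolation=cv2.INTER_CUBIC)
cv2.imwrite("pics/turn.png",np.hstack([A,B]))
E
```

```text
time 21.2667
force [-2.6842, -5.3328, 2.4291]
ft_torque [-1.129, 0.6401, 0.0162]
joints [0.2912, 0.4098, -0.5688, 2.0079, 0.3046, 0.8056, -2.0547]
ee_pos [0.5125, 0.027, 0.1481]
scene lid [(0.61, [0.401, -0.297, 0.001]), (0.6, [0.611, -0.226, -0.001]), (0.59, [0.43, 0.032, 0.078])]
scene pot [(0.54, [0.475, -0.056, 0.024]), (0.51, [0.428, 0.032, 0.027])]
scene jar1 [(0.95, [0.578, -0.029, 0.027]), (0.94, [0.491, 0.112, 0.028]), (0.85, [0.585, 0.069, 0.026]), (0.62, [0.476, -0.054, 0.023])]
scene (array([ 0.6584, -0.23  ,  0.028 ]), np.float64(0.0008)) 378
scene (array([ 0.4668, -0.2894,  0.0283]), np.float64(0.0012)) 308
scene (array([0.412 , 0.0225, 0.0074]), np.float64(0.0011)) 17
scene (array([0.6664, 0.3104, 0.0579]), np.float64(0.0112)) 930
top lid [(0.79, [0.4, -0.292, -0.002]), (0.6, [0.428, 0.034, 0.075]), (0.6, [0.609, -0.232, -0.003])]
top pot []
top jar1 [(0.9, [0.49, 0.113, 0.029])]
top (array([ 0.4083, -0.2716,  0.027 ]), np.float64(0.0003)) 516
top (array([ 0.5967, -0.2102,  0.0278]), np.float64(0.0008)) 490
top (array([0.4292, 0.0363, 0.0238]), np.float64(0.006)) 227
top (array([0.5058, 0.0315, 0.1163]), np.float64(0.0134)) 1839
```

View pics/turn.png

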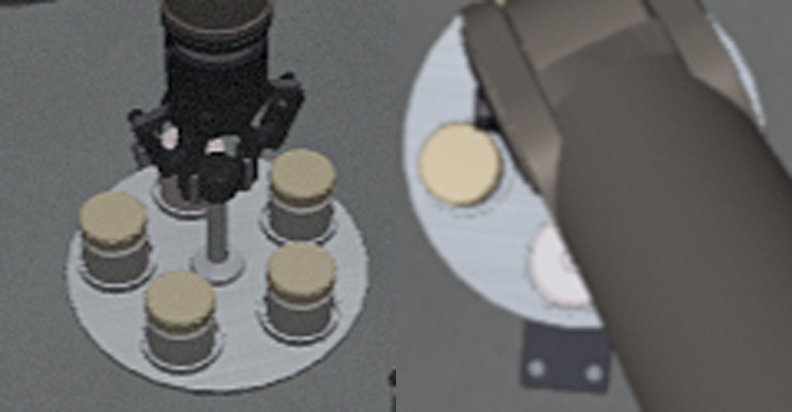

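```bash
cat >> h.py <<'E'
def caps(c,im):
    hsv=cv2.cvtColor(im,cv2.COLOR_BGR2HSV); u,v=proj(c,[.513,.027,.08])[0].astype(int)
    m=((hsv[...,0]>12)&(hsv[...,0]<35)&(hsv[...,1]>50)&(hsv[...,2]>90)).astype(np.uint8)
    w=np.zeros_like(m); w[v-70:v+70,u-70:u+70]=1; m=cv2.morphologyEx(m*w,cv2.MORPH_OPEN,np.ones((3,3)))
    n,l,s,ce=cv2.connectedComponentsWithStats(m)
    P=np.array([circ(c,l==k,.088)[0][:2] for k in range(1,n) if s[k,4]>150])
    # fit pentagon: pot angle phi (from pi), centre
    def f(p):
        r=P-p[:2]; a=np.arctan2(r[:,1],r[:,0])-np.pi-p[2]
        j=np.round(a/(2*np.pi/5))*2*np.pi/5+np.pi+p[2]
        return (r-.085*np.c_[np.cos(j),np.sin(j)]).ravel()
    s=[least_squares(f,[*P.mean(0),p0]) for p0 in np.arange(-.6,.6,.2)]
    b=min(s,key=lambda r:r.cost); return len(P),b.x.round(4),b.fun.round(4)
E
python3 - <<'E'
from h import *
for c,n in(("scene","scene0"),("top","top0"),("top","top1"),("scene","scene2")):
    print(n,caps(c,cv2.imread(f"pics/{n}.png")))
E
```

```text
h.py:47: RuntimeWarning: Mean of empty slice.
  s=[least_squares(f,[*P.mean(0),p0]) for p0 in np.arange(-.6,.6,.2)]
  ret = ret.dtype.type(ret / rcount)
Traceback (most recent call last):
  File "h.py", line 47, in caps
    s=[least_squares(f,[*P.mean(0),p0]) for p0 in np.arange(-.6,.6,.2)]
                       ^^^^^^^^^^^^^^^
TypeError: Value after * must be an iterable, not numpy.float64
```

```bash
sed -i 's/hsv\[...,1\]>50/hsv[...,1]>32/; s/s\[k,4\]>150/s[k,4]>120/' h.py
python3 - <<'E'
from h import *
im=cv2.imread("pics/top0.png"); print(cv2.cvtColor(im,cv2.COLOR_BGR2HSV)[[219,239,251],[284,244,315]])
im=cv2.imread("pics/scene0.png"); print(cv2.cvtColor(im,cv2.COLOR_BGR2HSV)[[212,189,200],[272,297,237]])
for c,n in(("scene","scene0"),("top","top0"),("top","top1"),("scene","scene2")):
    try: print(n,caps(c,cv2.imread(f"pics/{n}.png")))
    except Exception as e: print(n,e)
E
```

```text
[[ 21  50 180]
 [ 20  50 189]
 [ 21  51 181]]
[[ 21  44 155]
 [ 21  43 154]
 [ 23  43 153]]
scene0 (4, array([ 0.5123,  0.0281, -0.7858]), array([-0.0013,  0.0009,  0.    ,  0.    ,  0.0002, -0.0004,  0.001 ,
       -0.0005]))
top0 (4, array([0.5114, 0.0262, 0.469 ]), array([ 0.0004, -0.0003, -0.0004, -0.0005,  0.0001,  0.0007, -0.0001,
        0.0002]))
top1 (4, array([ 0.5113,  0.0262, -0.7836]), array([ 0.0002, -0.0002, -0.0002, -0.0005,  0.0002,  0.0005, -0.0002,
        0.0002]))
scene2 (4, array([ 0.5124,  0.0276, -0.0757]), array([-0.0003,  0.0013, -0.0002, -0.0007, -0.0001,  0.0001,  0.0006,
       -0.0006]))
```

```bash
python3 - <<'E'
from h import *
m=lambda k:np.mean([caps("scene",optics.snapshot("scene"))[1][2] for _ in range(k)])
a=m(4); print(a,sensors.get_state()["joints"][6])
claw.grip(.03,30); s=st("force","ft_torque","finger_gap"); b=m(4); print(b)
q=np.array(s["joints"]); q[6]+=np.clip(-.0615-b,-.05,.05); arm.movej(q); arm.sleep(.3)
print(m(5)); st("joints","force","ft_torque","grasp_force","finger_gap","ee_pos")
E
```

```text
-0.07627500000000001 -2.0544921205213034
time 22.1833
force [-3.5658, -5.7224, 2.6161]
ft_torque [-1.0962, 0.714, -0.0244]
finger_gap 0.0367
-0.076075
-0.06262
time 23.1833
joints [0.2912, 0.4097, -0.5688, 2.0079, 0.3046, 0.8057, -2.0398]
force [-2.2776, -3.2695, 1.7902]
ft_torque [-0.6739, 0.4023, 0.0605]
grasp_force 30.6527
finger_gap 0.0367
ee_pos [0.5125, 0.027, 0.1481]
```

```bash
python3 - <<'E'
from h import *
b=optics.snapshot("top"); o=(230,240)
B=cv2.resize(b[240:340,230:330],None,fx=5.5,fy=5.5,interpolation=cv2.INTER_CUBIC)
t=np.linspace(0,2*np.pi,80); d=np.array([-np.cos(.0615),np.sin(.0615)]); n=np.array([-d[1],d[0]]); A=np.array([.5122,.0265])
def pl(X,col): cv2.polylines(B,[((proj("top",X)-o+.5)*5.5).astype(np.int32)],True,col,1)
c=A+.085*d; pl(np.c_[c[0]+.0295*np.cos(t),c[1]+.0295*np.sin(t),0*t+.087],(0,255,0))
pl(np.array([[*(A+r*d+s*n*.031),.012] for r,s in((.128,1),(.172,1),(.172,-1),(.128,-1))]),(0,255,255))
cv2.imwrite("pics/fin.png",B)
E
```

```text
(no output)
```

View pics/fin.png

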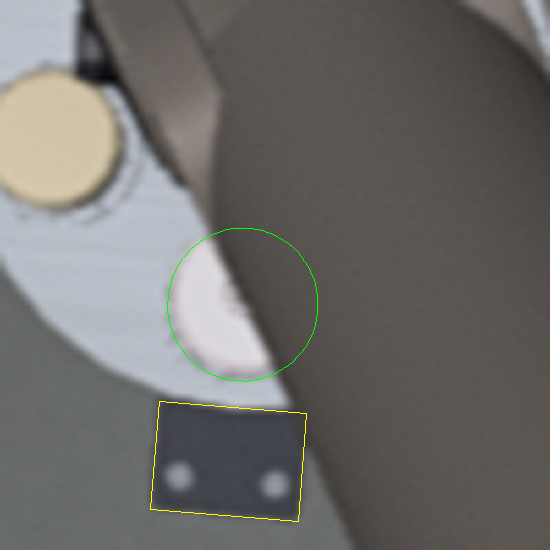

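The ledge at (230,460) fits its model outline. The visible part of the seated lid at (225,300) fits the ring drawn for the front place, so the pot is squarely at the front and the knob is held. I'm handing in.

```bash
python3 -c "
from cell import close_job
print(close_job())"
```

```text
the job is handed in; nothing more can be done
None
```

The white lid is on the pot, fully down and level, the pot stands at the front over the ledge (within about 0.01 rad by the camera fit), and the job was handed in at about 23 s with the gripper holding the centre knob.

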